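# Share three sealed canisters so the bar scale sits level

### The arm

A 6-joint arm with a two-finger parallel gripper is mounted at the origin on the work surface. World frame = base frame: x ahead of the robot, y to its left, z up, the work surface at z = 0. Lengths are in m, angles in rad, forces in N, time in s.
With the tool pointing down it reaches from about 0.35 to 0.8 m from the base axis. Payload 7.3 kg.
Tool frame: the origin (TCP) lies at the very end of the fingers, on their centre line; the grasp point (between the pads) lies 19 mm behind it; z points along the fingers, x is the direction in which the jaws open and shut, and the axes are right-handed (so a half turn about z gives the same grasp; the last joint's range is limited). The gripper opens to 85 mm and grips with 20 to 120 N. Pads are 22 mm wide; open, the fingers measure 114 mm over their backs; the gripper's body (76 mm by 85 mm) begins 54 mm behind the grasp point. The pads swing forward as they close: fully open they stand 13 mm farther back than shut.
Start: joints at [1.084, 0.342, 1.524, -0, 1.275, -0.146], TCP at [0.175, 0.495, 0.231] pointing down, gripper open.
Joint ranges: [-2.53, 2.53], [-0.77, 2.02], [0.04, 2.7], [-1, 4.14], [0.28, 2.66], [-3.11, 3.11]. Speed limits (rad/s): [2.57, 2.57, 3.14, 3.14, 3.14, 3.14].

### API

Orientations are given as a unit quaternion [x, y, z, w].
In Python, from bench import r gives the robot as it stands.
- The arm moves only by the tool send_rows, never from a script. Its argument "commands" is a list of rows, each an object with "xyz": the shift along the world's x, y, z in cm, a list of three; "turn": the turn, a rotation vector about the world's x, y, z in rad, a list of three. In form: [{"xyz": [dx, dy, dz], "turn": [ax, ay, az]}, ...]. A call has exactly 8 rows; each row is the pose to reach, as a shift and turn from the pose commanded when the call began; what a row does not reach only later rows make up. A row lasts 1/10 s, in which the tool goes at most 50 mm and 8.59 degrees, less where a joint would pass 70% of its speed; a pose out of reach is approached as far as the arm can. A call with a gripper value outside its range is refused whole. "grip" is the opening, from -1 (shut) to 1 (fully open), so that 0 is half open, set as the call begins (left out, the last holds). The fingers move at their own pace and stop on an object; the grip force is fixed at half the most. Time passes only in rows, so rows that repeat a pose let the fingers close, or fill a call up. It gives the time, the measured TCP pose, the force and the opening at its end, in the units of the state.
- r.get_obs(): the state, without advancing time (a new reading comes with each control period).
- r.read_camera(name): name is "side" or "top"; returns a dict with "pixels" (400x640x3 uint8, red, green, blue), "intrinsics" (3x3 intrinsics, pixels), "k1" (the pictures are not rectified: a ray, as slopes to the right and down, at radius r is drawn at 1 + k1 r^2 times it, then the intrinsics apply), "position" and "attitude" of the camera in the world. Camera axes: x right, y down, z forward; pixel columns grow to the right and rows downward; lengths in m; the calibration is good to about 2 mm. A picture is of the moment at which its call begins. There is no depth.
- r.hand_in(): hands the job in, once; it reports no verdict.
Trained networks look in the newest picture that a camera, given by its name, has taken for a name from the list of things; names that differ only in an ending like _2 or _b are one class to them, and where a whole thing is asked for, a point or a joint stands for the part that bears it (a point fixed in the world has none). Each returns a list of dicts, best first, with "score" (0 to 1); they miss things now and then, are a little off and sometimes report something else, mostly with a low value. They report only what shows in the picture. A call takes as long as a camera call. They do not tell look-alikes from the thing itself.
- r.boxes_of(camera, query): "point" ([x, y, z] in m, in world coordinates, good to about 4 mm: the middle of the surface that is visible of it).
- r.silhouettes(camera, query): "region" (400x640 bool, what is visible of it).
The state is a dict: "t": time; "joint_pos": joint angles; "qd": joint speeds; "effort": joint torques, N m; "eef_pos": TCP position; "tool_rot": TCP orientation; "contact_force": force on the tool from outside, world axes, zero at the start; "moment": the same for the moment, N m; "width": finger opening in m.
Only numpy, scipy, OpenCV 4.12 (cv2) and the standard library are available. Lean on these libraries where they do the work, as an engineer would, in place of code of your own. Each camera call takes 0.05 s, during which the arm holds its last target.

### The job

Three look-alike sealed canisters stand on one pan of the two-pan bar scale; one of them weighs as much as the other two together. Move canisters across to the empty pan, keeping them upright and setting them down gently rather than dropping them, until all three stand on the pans and both pans sit level. Let go of everything and leave the glasses and the jigger where they are.

Things in the scene. Friction and masses are not known exactly. Their poses are not given: they have to be found in the camera images.
- scale: Two-pan bar scale, fixed: teak base 130 (x) by 580 (y) by 28 high, steel tray pans at y = +135 (left) and -135 (right). Origin: centre of the base's underside; x away from the robot, y left, z up; turned up to 9 degrees. The canisters start upright in a row along y, about 80 apart, all on the left or all on the right pan.
- carry_bar (a point): Middle of the scale's fixed brass carrying bar: 14 thick, 556 long along the scale's y, at scale x = -3, height 240, posts at its ends. It runs over both pans, so a gripper pointing straight down at a canister hits it; come in from the far (+x) side, leaning 35 to 45 degrees, fingers pointing down and back to the robot.
- canister_1: Sealed upright cylindrical canister, bare aluminium with a black lid, diameter 44, height 100, one of three that look alike. Origin: centre of its underside, z up. Together with its hidden contents it weighs about 140, 260 or 400 g; which of the three weighs which changes every time and cannot be seen.
- canister_2: Sealed upright cylindrical canister, bare aluminium with a black lid, diameter 44, height 100, one of three that look alike. Origin: centre of its underside, z up. Together with its hidden contents it weighs about 140, 260 or 400 g; which of the three weighs which changes every time and cannot be seen.
- canister_3: Sealed upright cylindrical canister, bare aluminium with a black lid, diameter 44, height 100, one of three that look alike. Origin: centre of its underside, z up. Together with its hidden contents it weighs about 140, 260 or 400 g; which of the three weighs which changes every time and cannot be seen.
- left_pan_floor (a point): Left (+y) pan: steel tray, 100 (scale x) by 245 (scale y) outside, walls 3 thick, rim 9 above its inner floor. Origin: centre of its inner floor; axes as the scale's. The tray stays horizontal and rides up and down with the balance; its floor is 75 above the table when level.
- right_pan_floor (a point): Right (-y) pan: steel tray, 100 (scale x) by 245 (scale y) outside, walls 3 thick, rim 9 above its inner floor. Origin: centre of its inner floor; axes as the scale's. The tray stays horizontal and rides up and down with the balance; its floor is 75 above the table when level. 
- left_pan (a joint): Height of the left pan in m: 0 level, +0.008 top stop, -0.008 bottom stop; the right pan moves oppositely. A soft spring centres the balance: 0.65 mm per 10 g of difference, at the stop from about 120 g, wherever on the pans the load stands. A raised pan yields by up to 16 mm when pressed with a few newtons.
- glass_1: Stemless smoky grey glass, greatest diameter 80, height 90, standing between the scale and the robot; bystander. Origin: centre of its underside.
- glass_2: Stemless glass as glass_1, beyond the scale; bystander.
- glass_3: Stemless glass as glass_1, beyond the scale; bystander.
- jigger: Steel double-cone jigger, diameter 48, height 100, standing between the scale and the robot; bystander. Origin: centre of its underside.
There are look-alikes about, which are no part of the job. What is shaped like the canister_1 but brown is not meant. What is shaped like the canister_3 but yellow is not meant.

How it is judged:
By the outcome, as a careful person would: the job done as asked, in the order asked, and still so for the second after the job is handed in, with the robot touching nothing.
It also fails if it takes over 64 s, if anything falls off the work surface, if the arm or the gripper's body presses on something with over 40 N, if the wrist force passes 120 N, or if a joint passes its speed limit or range.

## Working session

There is one attempt and no reset: what is moved stays moved. The work goes in short steps, Python scripts to look and compute and a tool call to move; the robot and the scene stay as the last step left them, time stands still between calls to the robot, and variables do not carry over. Pictures are saved under pics/ and viewed, and the job is handed in when it is done.

Besides the shell and the picture viewer there is one more tool, called after "Emit:" in YAML: its name, and indented under it one key for each argument. send_rows: Moves the arm, as the interface text tells. Its arguments: {"type":"object","properties":{"commands":{"type":"array"},"grip":{"type":"number"}},"required":["commands"]}

```bash
ls; mkdir -p pics
cat > h.py <<'E'
import numpy as np, cv2
from bench import r
from scipy.spatial.transform import Rotation as R
E
python3 - <<'E'
from h import *
o=r.get_obs(); print({k:np.round(v,3) for k,v in o.items()})
for c in ["side","top"]:
    d=r.read_camera(c); cv2.imwrite(f"pics/{c}0.png",d["pixels"][:,:,::-1])
    print(c,d["intrinsics"],d["k1"],d["position"],d["attitude"])
    for q in ["scale","canister_1","carry_bar","left_pan_floor","right_pan_floor","left_pan","glass_1","jigger"]:
        try: print(q,[(np.round(b["point"],3).tolist(),round(b["score"],2)) for b in r.boxes_of(c,q)])
        except Exception as e: print(q,e)
print(r.get_obs()["t"])
E
```

```text
pics
{'t': np.float64(0.0), 'joint_pos': array([ 1.084,  0.343,  1.525,  0.   ,  1.275, -0.146]), 'qd': array([-0.   ,  0.002, -0.   , -0.001, -0.   , -0.001]), 'effort': array([-1.0000e-03, -4.3369e+01, -2.4600e+01, -0.0000e+00,  8.0000e-03,
       -0.0000e+00]), 'eef_pos': array([0.175, 0.494, 0.231]), 'tool_rot': array([ 0.817,  0.577, -0.001,  0.   ]), 'contact_force': array([ 0.19 , -0.152,  0.471]), 'moment': array([-0.01 , -0.021, -0.017]), 'width': np.float64(0.086)}
side [[452.6487916    0.         311.69412722]
 [  0.         452.6487916  208.9445476 ]
 [  0.           0.           1.        ]] -0.10809579817912061 [ 0.37242695 -0.81533127  0.70458239] [ 0.86772131 -0.09183758  0.0613338  -0.48462744]
scale [([0.471, -0.179, 0.067], 0.64)]
canister_1 [([0.38, -0.283, 0.077], 0.85), ([0.493, -0.255, 0.122], 0.67), ([0.486, -0.168, 0.152], 0.67), ([0.492, -0.084, 0.153], 0.65)]
carry_bar [([0.47, -0.181, 0.065], 0.81)]
left_pan_floor [([0.468, 0.117, 0.082], 0.58)]
right_pan_floor [([0.477, -0.205, 0.067], 0.62)]
left_pan [([0.473, 0.119, 0.086], 0.87), ([0.487, -0.168, 0.152
[... 313 characters left out ...]
] -0.0790254327564843 [0.5010982  0.0066508  1.21577456] [-0.70134198  0.71252857 -0.01546234  0.01354149]
scale [([0.489, -0.004, 0.081], 0.62)]
canister_1 [([0.507, -0.157, 0.169], 0.62), ([0.387, -0.261, 0.097], 0.6), ([0.502, -0.229, 0.17], 0.5), ([0.646, 0.053, 0.094], 0.48), ([0.505, -0.069, 0.168], 0.44)]
carry_bar [([0.49, -0.005, 0.085], 0.65)]
left_pan_floor [([0.497, 0.114, 0.084], 0.65), ([0.507, -0.23, 0.166], 0.51)]
right_pan_floor [([0.499, -0.145, 0.068], 0.85)]
left_pan [([0.497, 0.116, 0.084], 0.64)]
glass_1 [([0.675, 0.162, 0.022], 0.65), ([0.34, 0.107, 0.019], 0.61), ([0.661, -0.14, 0.017], 0.58), ([0.506, -0.068, 0.173], 0.37)]
jigger [([0.346, -0.094, 0.098], 0.73)]
0.9
```

View pics/side0.png

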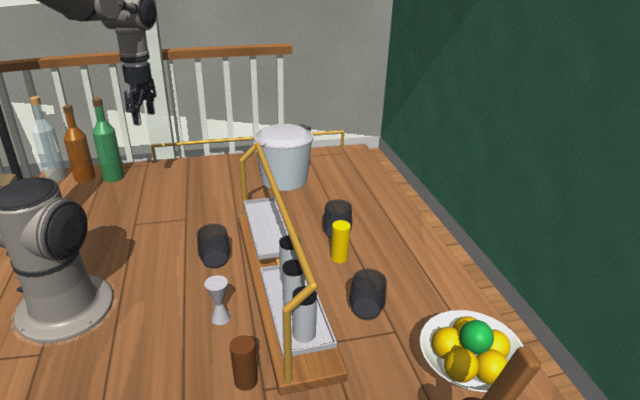

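View pics/top0.png

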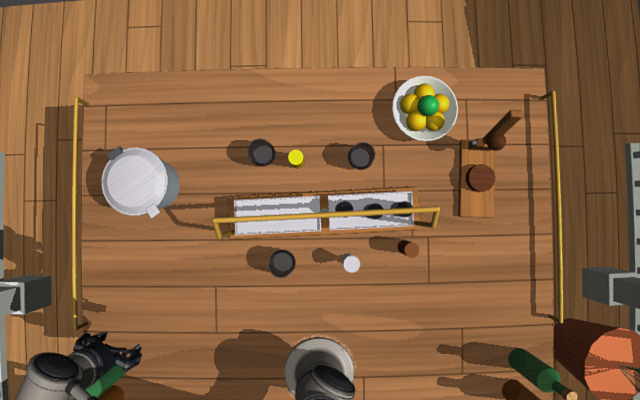

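Run:
```python
import cv2
a=cv2.imread("pics/top0.png")[180:245,205:445]; cv2.imwrite("pics/topz.png",cv2.resize(a,None,fx=3.33,fy=3.33,interpolation=cv2.INTER_CUBIC))
a=cv2.imread("pics/side0.png")[130:390,220:370]; cv2.imwrite("pics/sidez.png",cv2.resize(a,None,fx=2.3,fy=2.3,interpolation=cv2.INTER_CUBIC))
```

```text
(no output)
```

View pics/topz.png

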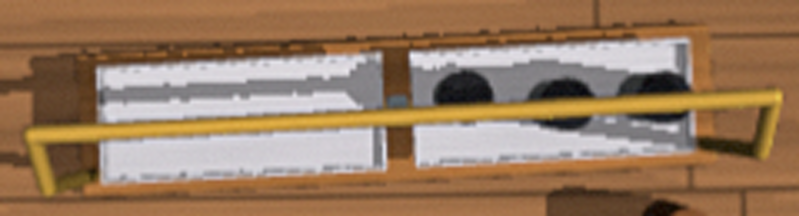

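View pics/sidez.png

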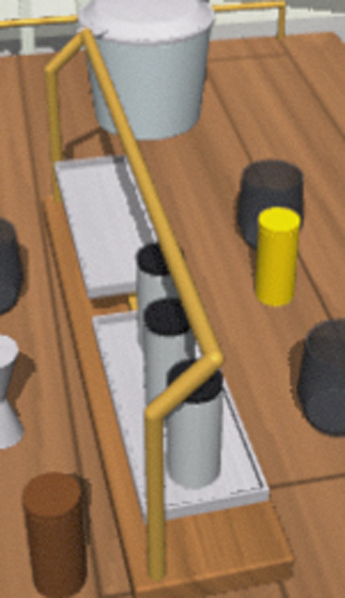

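```bash
cat >> h.py <<'E'
CAM={"side":(452.6487916,311.69412722,208.9445476,-0.10809579817912061,[0.37242695,-0.81533127,0.70458239],[0.86772131,-0.09183758,0.0613338,-0.48462744]),
"top":(393.32587933,315.49218974,193.20206117,-0.0790254327564843,[0.5010982,0.0066508,1.21577456],[-0.70134198,0.71252857,-0.01546234,0.01354149])}
def proj(c,P):
    f,cx,cy,k1,p,q=CAM[c]; v=R.from_quat(q).inv().apply(np.atleast_2d(P)-p); s=v[:,:2]/v[:,2:]
    s=s*(1+k1*(s**2).sum(1,keepdims=True)); return s*f+[cx,cy]
def unproj(c,uv,z):
    f,cx,cy,k1,p,q=CAM[c]; d=(np.array(uv,float)-[cx,cy])/f; s=d.copy()
    for _ in range(20): s=d/(1+k1*(s@s))
    ray=R.from_quat(q).apply([s[0],s[1],1]); return np.array(p)+ray*(z-p[2])/ray[2]
def S2W(s,P):
    P=np.atleast_2d(P).astype(float); c,n=np.cos(s[2]),np.sin(s[2])
    return np.c_[s[0]+c*P[:,0]-n*P[:,1], s[1]+n*P[:,0]+c*P[:,1], P[:,2]]
E
cat > fit.py <<'E'
from h import *
from scipy.optimize import least_squares
T=lambda u,v:(205+u/3.333,180+v/3.333); Sd=lambda u,v:(220+u/2.3,130+v/2.3)
L,Rr=.092,.076
obs=[("top",(.05,.2575,L),T(97,67)),("top",(.05,.0125,L),T(382,52)),("top",(-.05,.0125,L),T(385,170)),("top",(-.05,.2575,L),T(101,184)),
("top",(.05,-.0125,Rr),T(413,53)),("top",(.05,-.2575,Rr),T(690,39)),("top",(-.05,-.2575,Rr),T(694,152)),("top",(-.05,-.0125,Rr),T(416,167)),
("top",(-.003,.278,.24),T(30,134)),("top",(-.003,-.278,.24),T(778,97)),
("side",(-.003,.278,.24),Sd(88,36)),("side",(-.003,-.278,.24),Sd(213,358)),
("side",(.05,-.2575,Rr),Sd(268,492)),("side",(-.05,-.0125,Rr),Sd(94,318)),("side",(-.05,-.2575,Rr),Sd(148,518)),("side",(-.05,.2575,L),Sd(56,163)),("side",(.05,.2575,L),Sd(128,157)),("side",(-.05,.0125,L),Sd(92,297))]
def f(s): return np.concatenate([proj(c,S2W(s,P))[0]-uv for c,P,uv in obs])
o=least_squares(f,[.49,0,0],loss="soft_l1"); print(o.x,np.degrees(o.x[2])); print(f(o.x).reshape(-1,2).round(1).tolist())
for c,pts in [("side",[Sd(157,258),Sd(169,317),Sd(195,380)]),("top",[T(463,90),T(561,104),T(654,97)])]:
    for p in pts:
        w=unproj(c,p,.167); d=w[:2]-o.x[:2]; a=o.x[2]; print(c,w.round(4),"scale",(np.array([[np.cos(a),np.sin(a)],[-np.sin(a),np.cos(a)]])@d).round(4))
E
python3 fit.py
```

```text
[ 0.49090759 -0.02331265  0.03500407] 2.0055854941299502
[[0.3, -0.3], [0.2, -0.1], [1.1, -0.5], [0.7, -0.4], [-0.5, -0.6], [0.2, -0.7], [1.0, -0.3], [0.3, -0.3], [1.1, -0.1], [-0.7, -0.4], [-1.0, -0.9], [0.1, 1.0], [0.0, -0.5], [-1.2, -0.1], [-2.2, -1.5], [-1.0, -0.1], [4.6, -1.7], [-2.5, -3.6]]
side [ 0.4986 -0.0787  0.167 ] scale [ 0.0057 -0.0556]
side [ 0.4937 -0.1616  0.167 ] scale [-0.0021 -0.1383]
side [ 0.4989 -0.2395  0.167 ] scale [ 0.0004 -0.2164]
top [ 0.5061 -0.0717  0.167 ] scale [ 0.0135 -0.0489]
top [ 0.4936 -0.1501  0.167 ] scale [-0.0018 -0.1268]
top [ 0.4979 -0.2253  0.167 ] scale [-1.000e-04 -2.021e-01]
```

```bash
cat > ov.py <<'E'
from h import *
import sys
def ov(c,img,box,k,s,cans,name,lz=.067):
    a=cv2.imread(img); x0,y0,x1,y1=box; a=cv2.resize(a[y0:y1,x0:x1],None,fx=k,fy=k,interpolation=cv2.INTER_CUBIC)
    t=np.linspace(0,2*np.pi,40)
    for (cx,cy) in cans:
        for z,col in ((lz,(0,255,0)),(lz+.1,(0,0,255))):
            P=S2W(s,np.c_[cx+.022*np.cos(t),cy+.022*np.sin(t),0*t+z]); u=(proj(c,P)+.5-[x0,y0])*k-.5
            cv2.polylines(a,[np.round(u).astype(int)],True,col,1)
    cv2.imwrite(name,a)
E
python3 - <<'E'
from ov import *
s=[.4909,-.0233,.035]; c=[(.008,-.053),(-.001,-.133),(.002,-.211)]
ov("top","pics/top0.png",(315,185,425,235),7,s,c,"pics/ovt.png"); ov("side","pics/side0.png",(250,220,350,360),4,s,c,"pics/ovs.png")
E
```

```text
(no output)
```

View pics/ovt.png

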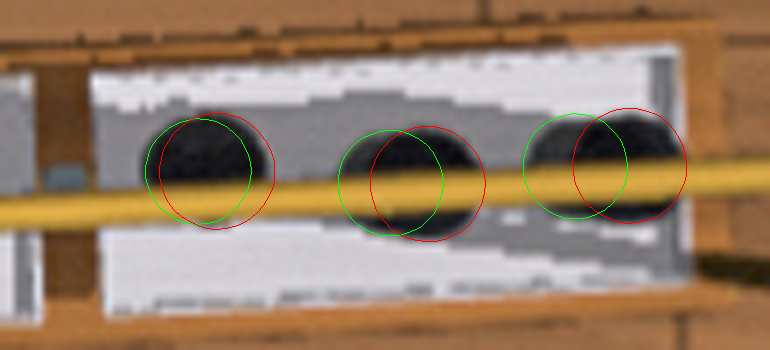

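View pics/ovs.png

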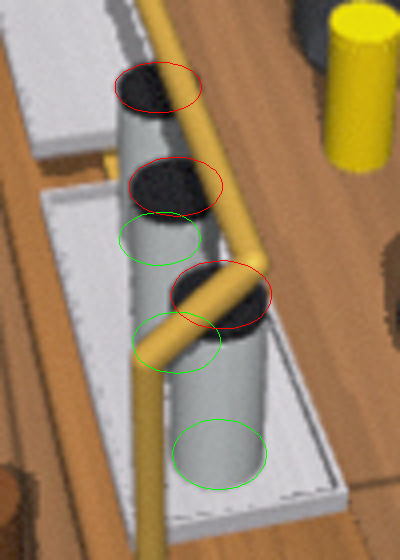

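```bash
cat >> h.py <<'E'
SC=[.4909,-.0233,.035]
def Rt(lean=42,yaw=.035):
    a=np.radians(lean); z=np.array([-np.sin(a),0,-np.cos(a)]); x=np.array([0,1.,0]); y=np.cross(z,x)
    return R.from_euler('z',yaw)*R.from_matrix(np.c_[x,y,z])
def go(g,lean=42):
    "shift (cm) and turn from the measured pose so grasp point at g"
    o=r.get_obs(); T=Rt(lean); tcp=np.array(g)+.019*T.as_matrix()[:,2]
    print("t",round(float(o["t"]),2),"tcp",o["eef_pos"].round(4),"w",round(float(o["width"]),4),"F",o["contact_force"].round(2),"shift",((tcp-o["eef_pos"])*100).round(2),"turn",(T*R.from_quat(o["tool_rot"]).inv()).as_rotvec().round(3),"q",o["joint_pos"].round(2))
E
python3 - <<'E'
from h import *
go([.5027,-.074,.129]); go([.600,-.074,.240]); print(Rt().as_matrix().round(3))
E
```

```text
t 0.9 tcp [0.1755 0.4948 0.2313] w 0.0853 F [-0.99 -0.21  0.17] shift [ 31.45 -56.92 -11.64] turn [0.112 0.729 0.359] q [ 1.08  0.34  1.52 -0.    1.28 -0.15]
t 0.9 tcp [0.1755 0.4948 0.2313] w 0.0853 F [-0.99 -0.21  0.17] shift [ 41.18 -56.92  -0.54] turn [0.112 0.729 0.359] q [ 1.08  0.34  1.52 -0.    1.28 -0.15]
[[-0.035  0.743 -0.669]
 [ 0.999  0.026 -0.023]
 [-0.    -0.669 -0.743]]
```

Emit:
send_rows:
  commands:
    - {"xyz": [0,0,5],"turn": [0,0,0]}
    - {"xyz": [0,0,10],"turn": [0,0,0]}
    - {"xyz": [2,-2,14],"turn": [0.01,0.07,0.035]}
    - {"xyz": [5,-6,16],"turn": [0.02,0.15,0.07]}
    - {"xyz": [8,-10,16],"turn": [0.035,0.22,0.11]}
    - {"xyz": [11,-14,16],"turn": [0.045,0.29,0.145]}
    - {"xyz": [14,-18,16],"turn": [0.055,0.36,0.18]}
    - {"xyz": [17,-22,16],"turn": [0.067,0.44,0.215]}
  grip: 0.46

```text
t: 1.7
eef_pos: [0.3441, 0.2759, 0.3921]
tool_rot: [0.73, 0.647, -0.159, -0.154]
contact_force: [1.0, 1.1, -0.4]
width: 0.0624
```

Emit:
send_rows:
  commands:
    - {"xyz": [3,-4,0],"turn": [0.01,0.07,0.035]}
    - {"xyz": [6,-8,0],"turn": [0.02,0.14,0.07]}
    - {"xyz": [9,-12,0],"turn": [0.03,0.21,0.1]}
    - {"xyz": [12,-16,0],"turn": [0.04,0.28,0.13]}
    - {"xyz": [15,-20,0],"turn": [0.045,0.29,0.144]}
    - {"xyz": [18,-24,0],"turn": [0.045,0.29,0.144]}
    - {"xyz": [21,-28,0],"turn": [0.045,0.29,0.144]}
    - {"xyz": [24,-32,0],"turn": [0.045,0.29,0.144]}

```text
t: 2.5
eef_pos: [0.575, -0.0443, 0.3836]
tool_rot: [0.649, 0.673, -0.256, -0.245]
contact_force: [-19.9, 8.3, 15.5]
width: 0.0623
```

Run:
```python
from h import *
go([.5027,-.074,.129]); go([.600,-.074,.240])
```

```text
t 2.5 tcp [ 0.575  -0.0443  0.3836] w 0.0623 F [-19.86   8.31  15.53] shift [ -8.5   -3.02 -26.87] turn [ 0.002  0.008 -0.002] q [-0.14  0.95  0.24 -0.26  2.66 -1.94]
t 2.5 tcp [ 0.575  -0.0443  0.3836] w 0.0623 F [-19.86   8.31  15.53] shift [  1.23  -3.02 -15.77] turn [ 0.002  0.008 -0.002] q [-0.14  0.95  0.24 -0.26  2.66 -1.94]
```

Run:
```python
from h import *
d=r.read_camera("side"); cv2.imwrite("pics/side1.png",d["pixels"][:,:,::-1]); go([.600,-.074,.240])
```

```text
t 2.55 tcp [ 0.578  -0.0511  0.3781] w 0.0624 F [ 0.67 -3.68 -3.07] shift [  0.93  -2.34 -15.22] turn [0.004 0.008 0.003] q [-0.15  0.96  0.23 -0.27  2.65 -1.95]
```

View pics/side1.png

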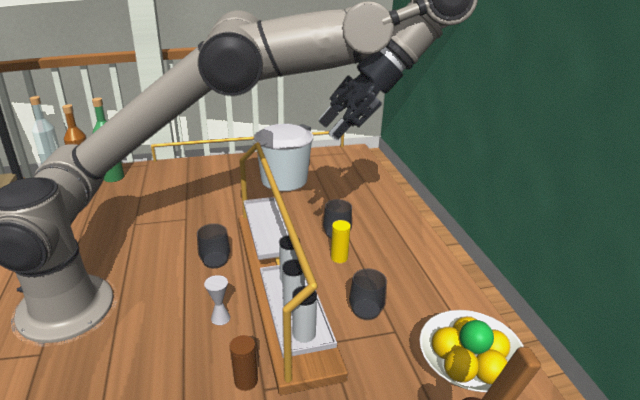

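Emit:
send_rows:
  commands:
    - {"xyz": [0,-0.6,-3],"turn": [0,0,0]}
    - {"xyz": [0,-1.2,-6],"turn": [0,0,0]}
    - {"xyz": [0,-2,-9],"turn": [0,0,0]}
    - {"xyz": [0,-2.3,-12],"turn": [0,0,0]}
    - {"xyz": [0,-2.3,-14],"turn": [0,0,0]}
    - {"xyz": [0,-2.3,-15],"turn": [0,0,0]}
    - {"xyz": [0,-2.3,-15],"turn": [0,0,0]}
    - {"xyz": [0,-2.3,-15],"turn": [0,0,0]}

```text
t: 3.35
eef_pos: [0.574, -0.0653, 0.2353]
tool_rot: [0.649, 0.673, -0.257, -0.246]
contact_force: [0.7, 0.6, -0.3]
width: 0.0625
```

Run:
```python
from h import *
for c in("side","top"):
    d=r.read_camera(c); cv2.imwrite(f"pics/{c}2.png",d["pixels"][:,:,::-1]); 
go([.505,-.074,.129])
```

```text
t 3.45 tcp [ 0.5742 -0.0653  0.2356] w 0.0626 F [-0.69  0.23 -0.53] shift [ -8.19  -0.91 -12.08] turn [ 0.002  0.008 -0.002] q [-0.17  0.92  0.69 -0.18  2.24 -1.84]
```

View pics/side2.png

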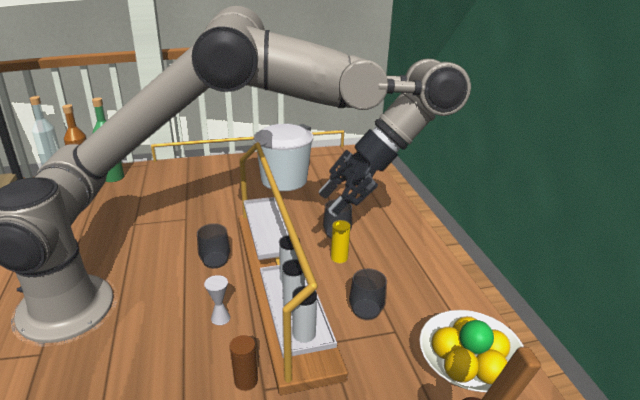

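View pics/top2.png

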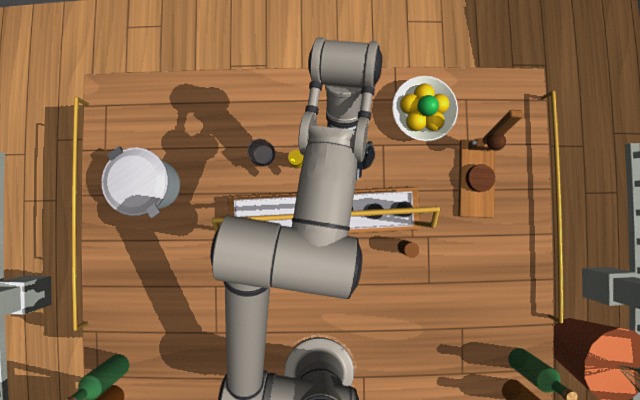

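Emit:
send_rows:
  commands:
    - {"xyz": [-1,-0.3,-2],"turn": [0,0.008,0]}
    - {"xyz": [-2,-0.6,-4],"turn": [0,0.008,0]}
    - {"xyz": [-2.8,-0.7,-6.2],"turn": [0,0.008,0]}
    - {"xyz": [-4,-0.75,-7.5],"turn": [0,0.008,0]}
    - {"xyz": [-5.2,-0.8,-8.8],"turn": [0,0.008,0]}
    - {"xyz": [-6.2,-0.8,-9.9],"turn": [0,0.008,0]}
    - {"xyz": [-6.8,-0.85,-10.5],"turn": [0,0.008,0]}
    - {"xyz": [-6.8,-0.85,-10.5],"turn": [0,0.008,0]}

```text
t: 4.25
eef_pos: [0.5055, -0.074, 0.1296]
tool_rot: [0.648, 0.672, -0.26, -0.249]
contact_force: [0.6, 0.5, -0.2]
width: 0.0621
```

Run:
```python
from h import *
for c in("side",):
    d=r.read_camera(c); cv2.imwrite(f"pics/{c}3.png",cv2.resize(d["pixels"][150:370,200:420,::-1],None,fx=2.7,fy=2.7)); 
go([.505,-.074,.129])
```

```text
t 4.3 tcp [ 0.5061 -0.074   0.13  ] w 0.0625 F [ 0.13 -0.97  0.67] shift [-1.38 -0.05 -1.51] turn [ 0.002 -0.002 -0.002] q [-0.2   0.86  1.11 -0.17  1.89 -1.8 ]
```

View pics/side3.png

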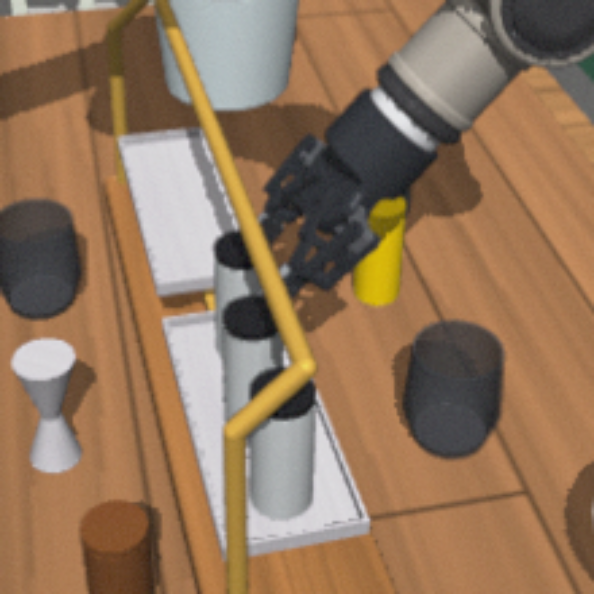

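Emit:
send_rows:
  commands:
    - {"xyz": [-0.5,0,-0.5],"turn": [0,0,0]}
    - {"xyz": [-1,0,-1.1],"turn": [0,0,0]}
    - {"xyz": [-1.5,-0.05,-1.6],"turn": [0,0,0]}
    - {"xyz": [-1.5,-0.05,-1.6],"turn": [0,0,0]}
    - {"xyz": [-1.5,-0.05,-1.6],"turn": [0,0,0]}
    - {"xyz": [-1.5,-0.05,-1.6],"turn": [0,0,0]}
    - {"xyz": [-1.5,-0.05,-1.6],"turn": [0,0,0]}
    - {"xyz": [-1.5,-0.05,-1.6],"turn": [0,0,0]}

```text
t: 5.1
eef_pos: [0.4909, -0.0745, 0.1134]
tool_rot: [0.648, 0.672, -0.259, -0.249]
contact_force: [0.1, 0.2, 0.6]
width: 0.0626
```

Emit:
send_rows:
  commands:
    - {"xyz": [0,0,0],"turn": [0,0,0]}
    - {"xyz": [0,0,0],"turn": [0,0,0]}
    - {"xyz": [0,0,0],"turn": [0,0,0]}
    - {"xyz": [0,0,0],"turn": [0,0,0]}
    - {"xyz": [0,0,0],"turn": [0,0,0]}
    - {"xyz": [0,0,0],"turn": [0,0,0]}
    - {"xyz": [0,0,0],"turn": [0,0,0]}
    - {"xyz": [0,0,0],"turn": [0,0,0]}
  grip: -0.5

```text
t: 5.9
eef_pos: [0.491, -0.0745, 0.1136]
tool_rot: [0.648, 0.672, -0.259, -0.249]
contact_force: [2.7, -0.2, 5.6]
width: 0.0429
```

Run:
```python
from h import *
for c in("side",):
    d=r.read_camera(c); cv2.imwrite(f"pics/{c}4.png",cv2.resize(d["pixels"][150:370,200:420,::-1],None,fx=2.7,fy=2.7)); 
go([.505,-.074,.129])
```

```text
t 5.95 tcp [ 0.491  -0.0745  0.1136] w 0.0431 F [ 2.48 -0.8   5.59] shift [0.13 0.01 0.12] turn [ 0.002 -0.002 -0.002] q [-0.2   0.85  1.18 -0.17  1.83 -1.79]
```

View pics/side4.png

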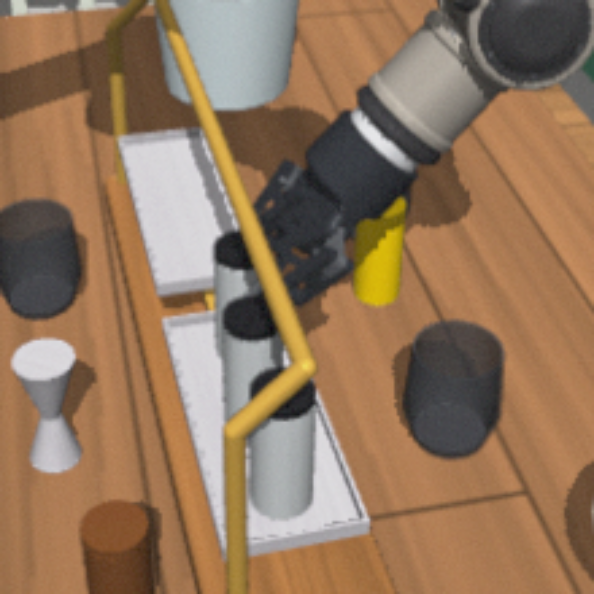

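Emit:
send_rows:
  commands:
    - {"xyz": [0.1,0,0.5],"turn": [0,0,0]}
    - {"xyz": [0.4,0,1.1],"turn": [0,0,0]}
    - {"xyz": [1.2,0,1.9],"turn": [0,0,0]}
    - {"xyz": [2.2,0,2.8],"turn": [0,0,0]}
    - {"xyz": [3.5,0,3.5],"turn": [0,0,0]}
    - {"xyz": [4.8,0,4],"turn": [0,0,0]}
    - {"xyz": [6,0,4.2],"turn": [0,0,0]}
    - {"xyz": [6,0,4.2],"turn": [0,0,0]}

```text
t: 6.75
eef_pos: [0.5517, -0.0743, 0.1547]
tool_rot: [0.648, 0.672, -0.259, -0.249]
contact_force: [1.0, -0.1, -4.5]
width: 0.0428
```

```bash
cat > weigh.py <<'E'
from h import *
import sys
F=[];e=[]
for i in range(8):
    d=r.read_camera("side"); o=r.get_obs(); F.append(o["contact_force"]); e.append(o["effort"])
cv2.imwrite(f"pics/{sys.argv[1]}.png",cv2.resize(d["pixels"][150:370,200:420,::-1],None,fx=2.7,fy=2.7)); 
print(np.mean(F,0).round(2),np.std(F,0).round(2),np.mean(e,0).round(2))
go([.505,-.074,.129])
E
python3 weigh.py side5
```

```text
[-0.36 -0.12 -3.76] [0.44 0.51 0.55] [ 5.000e-02 -6.881e+01 -2.292e+01 -8.300e-01  3.750e+00 -0.000e+00]
t 7.15 tcp [ 0.5505 -0.0744  0.1554] w 0.0427 F [-0.43 -0.25 -3.07] shift [-5.82 -0.   -4.05] turn [ 0.002 -0.003 -0.002] q [-0.19  0.92  0.9  -0.17  2.03 -1.81]
```

View pics/side5.png

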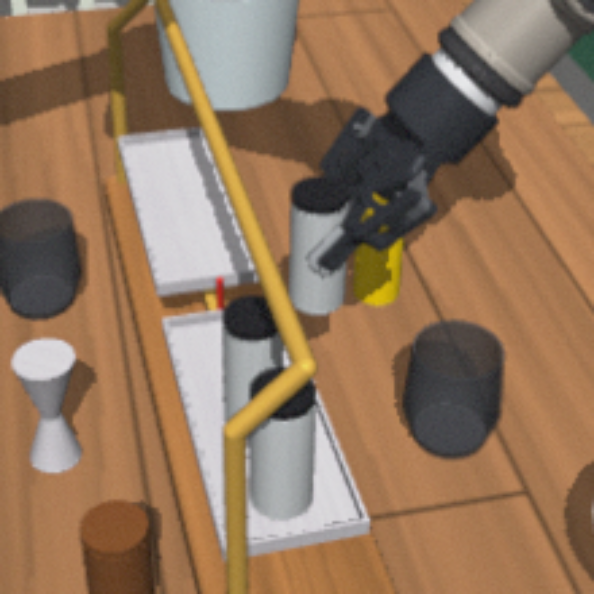

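Emit:
send_rows:
  commands:
    - {"xyz": [0,1.5,0],"turn": [0,0,0]}
    - {"xyz": [0,4,0],"turn": [0,0,0]}
    - {"xyz": [0,7,0],"turn": [0,0,0]}
    - {"xyz": [0,10,0],"turn": [0,0,0]}
    - {"xyz": [-0.2,13,0],"turn": [0,0,0]}
    - {"xyz": [-0.4,16,0],"turn": [0,0,0]}
    - {"xyz": [-0.5,18,0],"turn": [0,0,0]}
    - {"xyz": [-0.6,18.6,0],"turn": [0,0,0]}

```text
t: 7.95
eef_pos: [0.5443, 0.1143, 0.1553]
tool_rot: [0.647, 0.673, -0.26, -0.249]
contact_force: [-0.1, -1.5, -4.2]
width: 0.0426
```

Emit:
send_rows:
  commands:
    - {"xyz": [-0.5,0,0],"turn": [0,0,0]}
    - {"xyz": [-1.2,0,0],"turn": [0,0,0]}
    - {"xyz": [-2.2,0,-0.1],"turn": [0,0,0]}
    - {"xyz": [-3,0,-0.4],"turn": [0,0,0]}
    - {"xyz": [-3.8,0,-0.8],"turn": [0,0,0]}
    - {"xyz": [-4.5,0,-1.2],"turn": [0,0,0]}
    - {"xyz": [-5,0,-1.6],"turn": [0,0,0]}
    - {"xyz": [-5.2,0,-1.8],"turn": [0,0,0]}

```text
t: 8.75
eef_pos: [0.4923, 0.1106, 0.1372]
tool_rot: [0.648, 0.671, -0.26, -0.249]
contact_force: [1.0, -0.2, -4.1]
width: 0.043
```

Run:
```python
from h import *
d=r.read_camera("side"); cv2.imwrite("pics/side6.png",cv2.resize(d["pixels"][130:350,200:420,::-1],None,fx=2.7,fy=2.7)); go([.505,.112,.135])
```

```text
t 8.8 tcp [0.4923 0.1108 0.137 ] w 0.0427 F [-0.2   0.35 -4.14] shift [ 0.    0.07 -1.61] turn [ 0.002 -0.003 -0.001] q [ 0.06  0.84  1.13  0.02  1.91 -1.55]
```

View pics/side6.png

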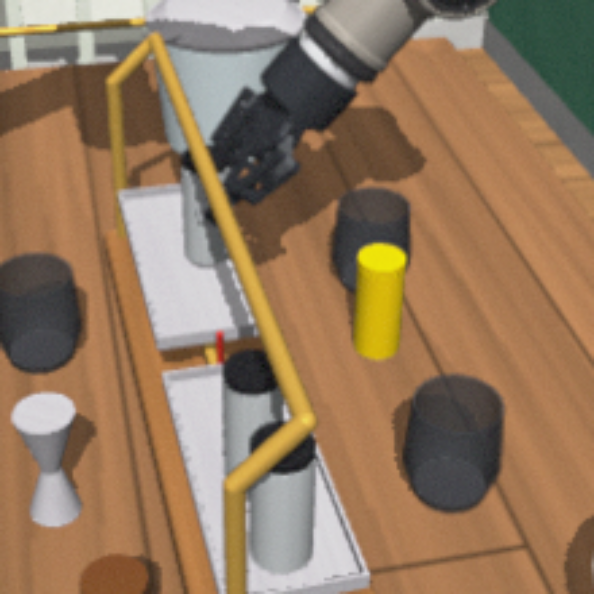

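Emit:
send_rows:
  commands:
    - {"xyz": [0,0,-0.3],"turn": [0,0,0]}
    - {"xyz": [0,0,-0.5],"turn": [0,0,0]}
    - {"xyz": [0,0,-0.7],"turn": [0,0,0]}
    - {"xyz": [0,0,-0.9],"turn": [0,0,0]}
    - {"xyz": [0,0,-1.05],"turn": [0,0,0]}
    - {"xyz": [0,0,-1.2],"turn": [0,0,0]}
    - {"xyz": [0,0,-1.35],"turn": [0,0,0]}
    - {"xyz": [0,0,-1.5],"turn": [0,0,0]}

```text
t: 9.6
eef_pos: [0.4929, 0.1116, 0.1224]
tool_rot: [0.648, 0.672, -0.259, -0.249]
contact_force: [1.0, -1.3, -0.2]
width: 0.0432
```

```bash
python3 weigh.py side7
```

```text
[ 1.93 -0.32  0.12] [0.45 0.35 0.87] [ 4.100e-01 -6.208e+01 -1.923e+01  2.400e-01  3.500e+00 -1.000e-02]
t 10.0 tcp [0.4928 0.1116 0.1224] w 0.0427 F [ 1.68 -0.79 -0.92] shift [ -0.05 -18.6   -0.75] turn [ 0.002 -0.002 -0.002] q [ 0.06  0.86  1.14  0.02  1.88 -1.55]
```

View pics/side7.png

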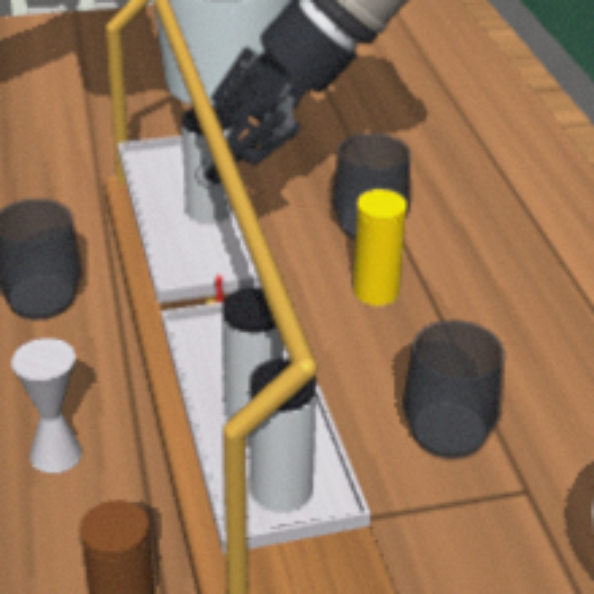

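Emit:
send_rows:
  commands:
    - {"xyz": [0,0,0],"turn": [0,0,0]}
    - {"xyz": [0,0,0],"turn": [0,0,0]}
    - {"xyz": [0,0,0],"turn": [0,0,0]}
    - {"xyz": [0,0,0],"turn": [0,0,0]}
    - {"xyz": [0,0,0],"turn": [0,0,0]}
    - {"xyz": [0,0,0],"turn": [0,0,0]}
    - {"xyz": [0,0,0],"turn": [0,0,0]}
    - {"xyz": [0,0,0],"turn": [0,0,0]}
  grip: 0.5

```text
t: 10.8
eef_pos: [0.4927, 0.1116, 0.1223]
tool_rot: [0.648, 0.672, -0.26, -0.249]
contact_force: [0.8, -0.7, 1.4]
width: 0.0637
```

Run:
```python
from h import *
d=r.read_camera("side"); cv2.imwrite("pics/side8.png",cv2.resize(d["pixels"][150:370,200:420,::-1],None,fx=2.7,fy=2.7)); go([.505,.112,.135])
```

```text
t 10.85 tcp [0.4928 0.1116 0.1223] w 0.0641 F [ 0.67 -0.64 -0.88] shift [-0.05 -0.   -0.14] turn [ 0.002 -0.003 -0.002] q [ 0.06  0.86  1.14  0.02  1.88 -1.55]
```

View pics/side8.png

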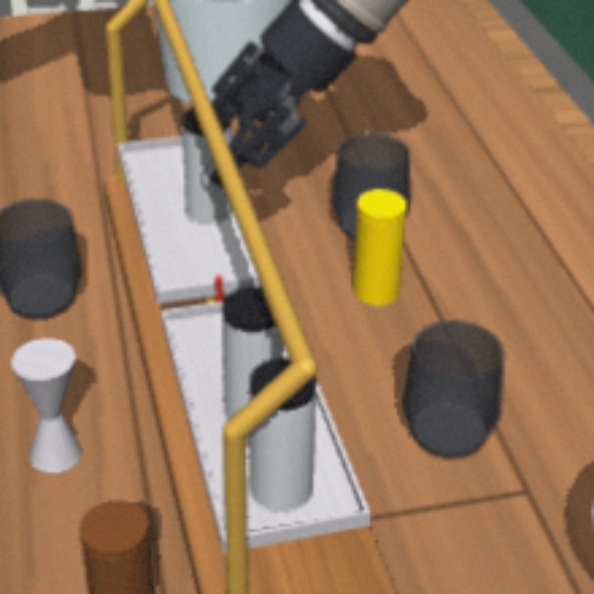

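Released, upright. Now I back out along the tool axis (+0.669, +0.023, +0.743).

Emit:
send_rows:
  commands:
    - {"xyz": [0.7,0,0.7],"turn": [0,0,0]}
    - {"xyz": [1.5,0,1.6],"turn": [0,0,0]}
    - {"xyz": [2.7,0.1,2.9],"turn": [0,0,0]}
    - {"xyz": [4.2,0.15,4.6],"turn": [0,0,0]}
    - {"xyz": [6,0.2,6.6],"turn": [0,0,0]}
    - {"xyz": [8,0.3,8.8],"turn": [0,0,0]}
    - {"xyz": [10,0.3,11],"turn": [0,0,0]}
    - {"xyz": [10,0.3,12],"turn": [0,0,0]}

```text
t: 11.65
eef_pos: [0.5942, 0.1144, 0.2429]
tool_rot: [0.648, 0.672, -0.258, -0.248]
contact_force: [-0.8, -0.5, 0.3]
width: 0.064
```

Emit:
send_rows:
  commands:
    - {"xyz": [0,0,1],"turn": [0,0,0]}
    - {"xyz": [0,0,2],"turn": [0,0,0]}
    - {"xyz": [0,0,3],"turn": [0,0,0]}
    - {"xyz": [0,0,3],"turn": [0,0,0]}
    - {"xyz": [0,0,3],"turn": [0,0,0]}
    - {"xyz": [0,0,3],"turn": [0,0,0]}
    - {"xyz": [0,0,3],"turn": [0,0,0]}
    - {"xyz": [0,0,3],"turn": [0,0,0]}

```text
t: 12.45
eef_pos: [0.5927, 0.1146, 0.2719]
tool_rot: [0.648, 0.672, -0.26, -0.249]
contact_force: [0.1, -0.2, 0.0]
width: 0.0643
```

Run:
```python
from h import *
from scipy.optimize import least_squares
d=r.read_camera("side"); cv2.imwrite("pics/side9f.png",d["pixels"][:,:,::-1]); cv2.imwrite("pics/side9.png",cv2.resize(d["pixels"][170:360,220:365,::-1],None,fx=3.1,fy=3.1,interpolation=cv2.INTER_CUBIC)); go([.505,.112,.135])
for q in("canister_1","glass_1","jigger"): print(q,[(np.round(b["point"],3).tolist(),round(b["score"],2)) for b in r.boxes_of("side",q)])
# predicted rim heights if level / offset, pixels in full picture
for y0 in(.135,-.135):
  for dz in (-.008,0,.008):
    print(y0,dz,proj("side",S2W(SC,[(-.05,y0-.1225,.084+dz),(-.05,y0+.1225,.084+dz),(.05,y0-.1225,.084+dz),(.05,y0+.1225,.084+dz)])).round(1).tolist())
```

```text
t 12.5 tcp [0.5927 0.1146 0.272 ] w 0.0641 F [ 0.12  0.49 -0.31] shift [-10.04  -0.3  -15.11] turn [ 0.002 -0.003 -0.002] q [ 0.06  1.    0.42  0.02  2.45 -1.54]
canister_1 [([0.498, 0.093, 0.124], 0.97), ([0.484, -0.172, 0.156], 0.95), ([0.38, -0.284, 0.074], 0.87), ([0.494, -0.254, 0.132], 0.85), ([0.645, 0.045, 0.066], 0.85), ([0.47, 0.079, 0.078], 0.56)]
glass_1 [([0.668, 0.152, 0.071], 0.96), ([0.655, -0.158, 0.064], 0.9), ([0.34, 0.079, 0.06], 0.64)]
jigger [([0.343, -0.105, 0.078], 0.8)]
0.135 -0.008 [[257.9, 261.2], [243.7, 205.9], [301.4, 255.0], [280.3, 201.7]]
0.135 0 [[257.7, 258.4], [243.5, 203.4], [301.4, 252.2], [280.3, 199.1]]
0.135 0.008 [[257.5, 255.5], [243.3, 200.8], [301.4, 249.4], [280.2, 196.6]]
-0.135 -0.008 [[282.1, 353.7], [259.7, 268.1], [336.5, 343.4], [304.0, 261.6]]
-0.135 0 [[282.0, 350.7], [259.5, 265.3], [336.7, 340.4], [304.0, 258.8]]
-0.135 0.008 [[281.9, 347.6], [259.3, 262.4], [337.0, 337.3], [304.1, 255.9]]
```

View pics/side9.png

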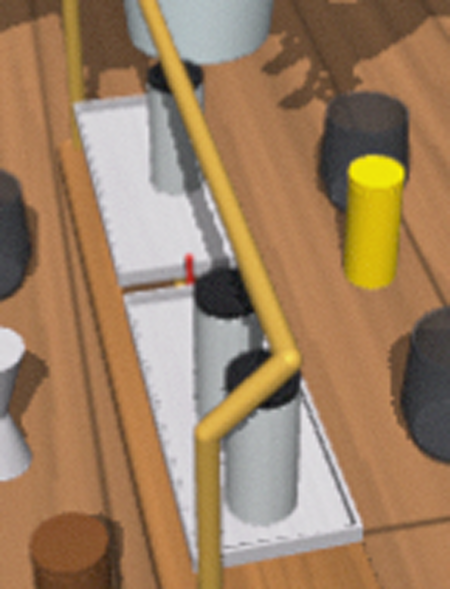

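View pics/side9f.png

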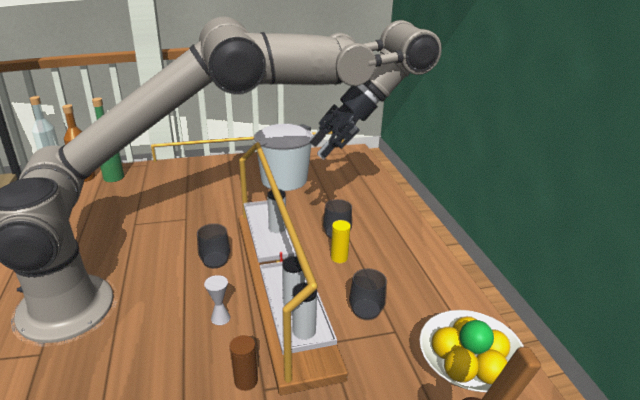

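Run:
```python
from h import *
a=cv2.imread("pics/side0.png"); b=cv2.imread("pics/side9f.png"); d=r.read_camera("side")["pixels"][:,:,::-1]
def sh(p,q,box):
    x0,y0,x1,y1=box; t=q[y0:y1,x0:x1]; m=6; w=p[y0-m:y1+m,x0-m:x1+m]
    rs=cv2.matchTemplate(cv2.resize(w,None,fx=8,fy=8,interpolation=cv2.INTER_CUBIC),cv2.resize(t,None,fx=8,fy=8,interpolation=cv2.INTER_CUBIC),cv2.TM_CCOEFF_NORMED)
    _,v,_,l=cv2.minMaxLoc(rs); return m-l[0]/8,m-l[1]/8,round(v,3)
for n,box in {"right pan edge+can3":(294,300,318,338),"right corner":(322,328,340,350),"left far edge":(246,198,262,208),"left near edge":(256,250,275,262),"static glass":(350,270,386,318),"jigger":(204,275,230,325)}.items():
    print(n,sh(a,b,box),"recent",sh(b,d,box))
print(r.get_obs()["t"])
```

```text
right pan edge+can3 (0.125, -2.875, 0.874) recent (0.0, 0.0, 0.996)
right corner (0.25, -3.0, 0.976) recent (0.0, 0.0, 0.999)
left far edge (-0.125, 2.625, 0.991) recent (0.0, 0.0, 0.999)
left near edge (0.0, 2.875, 0.993) recent (0.0, 0.0, 0.996)
static glass (0.0, 0.0, 0.989) recent (0.0, 0.0, 0.989)
jigger (0.0, 0.0, 0.998) recent (0.0, 0.0, 0.999)
12.7
```

Both pans moved 2.6–3.0 px, which matches 8 mm from the stops to level (about 0.36 px/mm). The picture has settled, and the glass and jigger I compared have not moved.

```bash
python3 -c "
from h import *
print(r.hand_in())"
```

```text
the job is handed in; nothing more can be done
None
```

The job is done and handed in at about 12.7 s of the 64 s allowed. I picked up the inner canister on the right pan with the gripper leaning about 42° from the far side. It weighed about 3.8 N at the wrist, so it was the 400 g one. I carried it outside the bar, lowered it onto the left pan, let go and backed away.

**Last checks:**
- **Level:** from the start picture to the last one, the left pan dropped and the right pan rose by 2.6–3.0 px, matching 8 mm from the stops to level. Corner readings agree with the level position to about 1 px (2–3 mm). That is as fine as the camera can tell.
- **Settled:** two pictures 0.1 s apart showed no movement.
- **Canisters:** all three stand upright, one on the left pan and two on the right.
- **Bystanders:** the glass beyond the right pan and the jigger showed no shift against the first picture. The other two glasses I checked only by eye.
- **Gripper:** it was clear of everything, with the wrist force at about zero.

**One odd reading:** the wrist showed about 27 N for a moment during the fast approach. It was gone one camera call later and the picture showed nothing touching, so I took it as the arm braking.

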